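# Clamp a trimmer head and take off its cap, whichever hand its thread is

## Robot

A 6-joint arm with a two-finger parallel gripper is mounted at the origin on a cart in front of the work surface, level with it; the furniture and walls round the work are solid. World frame = base frame: x ahead of the robot, y to its left, z up, the work surface at z = 0. Lengths are in m, angles in rad, forces in N, time in s.
With the tool pointing down it reaches from about 0.3 to 0.775 m from the base axis. Payload 14.6 kg.
Tool frame: the origin (TCP) lies at the very end of the fingers, on their centre line; the grasp point (between the pads) lies 19 mm behind it; z points along the fingers, y is the line along which they close (so a half turn about z gives the same grasp; the last joint's range is limited). The gripper opens to 94 mm and grips with 3 to 60 N. Pads are 16 mm wide; open, the fingers measure 119 mm over their backs; the gripper's body (75 mm by 177 mm) begins 78 mm behind the grasp point.
Start: joints at [-1.405, 0.3, 1.521, -0, 1.321, -0.067], TCP at [0.127, -0.535, 0.205] pointing down, gripper open.
Joint ranges: [-3.03, 3.03], [-0.79, 2.21], [0.23, 2.52], [-1.04, 4.18], [0, 3.07], [-2.55, 2.55]. Speed limits (rad/s): [2.22, 2.22, 2.57, 3.14, 3.14, 3.14].

## Interface

Orientations are given as [roll, pitch, yaw] about the fixed x, y, z axes, in that order (R = Rz(yaw) Ry(pitch) Rx(roll)).
In Python, from station import ctrl, cams gives the robot as it stands. The module is installed in compiled form; this text tells all that it offers.
- The arm moves only by the tool arm_command, never from a script. Its argument "plan" is a list that holds one entry, the list of rows, each a list of 7 numbers: the shift along the tool's x, y, z in shares of 1000 mm (1.0 is 1000 mm), then the turn, a rotation vector about the tool's x, y, z in fractions of the full range, 1 being 4 rad, then the closure, from -1 (fully open) to 1 (shut). A call has 1 to 12 rows; each row is the pose to reach, as a shift and turn from the pose commanded when the call began, along the tool's axes at that moment; what a row does not reach only later rows make up. A row lasts 1/10 s, in which the tool goes at most 50 mm and 8.59 degrees, less where a joint would pass 70% of its speed; a pose out of reach is approached as far as the arm can. A shift or turn number past 1, either way, is cut back to 1. A call with a gripper value outside its range is refused whole. The fingers move at their own pace and stop on an object; "squeeze" is the grip in N (left out, the last holds). Time passes only in rows, so rows that repeat a pose let the fingers close. It gives the time, the measured TCP pose, the force, the opening and the grip force at its end, in the units of the state.
- ctrl.get_obs(): the state, without advancing time (a new reading comes with each control period).
- cams.camera(name): name is "scene" or "top" or "wrist"; returns (picture, depth): 420x560x3 uint8, blue, green, red; 420x560 float32, m along the optical axis (not along the pixel's ray), 0 where there is no reading.
- cams.camera_info(name): a dict with "fx", "fy", "cx", "cy" (pixels), "world_to_cam" (4x4, takes a point from world to camera coordinates). Camera axes: x right, y down, z forward; pixel columns grow to the right and rows downward; lengths in m; the calibration is good to about 2 mm. A picture is of the moment at which its call begins: read the wrist's pose just before it. camera_info takes no time and is no camera call; for the wrist camera it gives the pose at the moment of the call.
- ctrl.hand_in(): hands the job in; it is judged then, once.
The state is a dict: "time_s": time; "qpos": joint angles; "joint_vel": joint speeds; "tau": joint torques, N m; "ee_pos": TCP position; "eef_rot": TCP orientation; "force": force on the tool from outside, world axes, zero at the start; "moment": the same for the moment, N m; "grip_width": finger opening in m; "grip_force": force on a finger pad.
Only numpy, scipy, OpenCV 4.12 (cv2) and the standard library are available. Lean on these libraries where they do the work, as an engineer would, in place of code of your own. Each camera call takes 0.05 s, during which the arm holds its last target. There are 200 camera calls.

## Task

A string-trimmer head stands bottom up in the bench clamp: push the clamp's sliding jaw up by its steel post until the head is pressed firmly between both wooden jaw faces, so that it cannot spin. Then unscrew the head's round cap; nobody knows whether its thread is right- or left-handed, so try it gently one way and then the other and turn it the way it gives, without making the head turn in the clamp or lifting the head. Finish holding the cap in the gripper, lifted well clear above its head, with the head still held in the clamp, and leave the other trimmer head on the bench alone.

Things in the scene. Friction and masses are not known exactly. Their poses are not given: they have to be found in the camera images.
- clamp: wooden bench clamp with two steel rods, screwed down; 150 mm wide (its x), 257 mm long (its y), up to 36 mm high, its y roughly to the robot's left. Origin on the worktop midway between the rods; +y is the way the sliding jaw closes, towards the fixed jaw. A head gripped tight has its axis at this origin (within 2 mm); before that up to 10 mm to -y
- jaw_handle (a point): upright steel post by which the sliding jaw is moved: 16 mm in diameter, from 35 mm to 72 mm above the worktop, standing 36 mm behind the jaw's face; this point is on its axis, 55 mm above the worktop
- head_a: loose string-trimmer head, bottom up, 0.35 kg: dark housing 96 mm across, 40 mm high, eyelets 14 mm thick sticking out 10 mm at +y and -y; under the cap a threaded stub to 30 mm above the housing. Origin: centre of underside, z up. One of two look-alikes is in the clamp, eyelets along the clamp's y, the other over 0.18 m away: it varies. One thread is right-hand, one left; nothing visible tells
- head_b: the other string-trimmer head, of the same shape
- cap_a: ribbed cap on head_a: 48 mm across, 34 mm high, 60 g, 41 to 75 mm above the worktop. Origin: centre of its lower rim, z up. Three-start thread: the tightening way it stops hard within 0.1 rad; loosening it turns easily (under 0.2 N m), a light spring lifting it up to 6 mm, and after 1.0 to 1.3 rad lifts off. Right-hand threads loosen counterclockwise seen from above, left-hand clockwise
- cap_b: the cap on head_b, same shape and working; its thread has the other hand
- jaw: sliding wooden jaw of the clamp, 142 mm wide, 35 mm high, with a 20 mm notch in its face for the head's eyelet (the fixed jaw facing it, at clamp y = +47 mm, is alike). Origin: bottom middle of its face. It slides only along the clamp's y: face at y = -92 mm when fully open, about -47 mm when it presses a head on the fixed jaw. Stiff slide: about 9 N to move it, stays where it is left
Mind the look-alikes: they are no part of the job. Leave any pink or turquoise look-alike of the head_a alone. Leave any purple look-alike of the cap_b alone.

How it is judged:
On the way, in this order (a step that is already met when the one before it is completed fails the run):
1. the sliding jaw presses the head on the fixed jaw with more than 4 N (((contact force between jaw and head_a above 4 N and y of head_a in the frame of clamp above -0.003 m and y of jaw in the frame of clamp above -0.051 m) or (contact force between jaw and head_b above 4 N and y of head_b in the frame of clamp above -0.003 m and y of jaw in the frame of clamp above -0.051 m))), for 0.1 s.
2. the cap of the clamped head is off its thread (((horizontal distance between head_a and clamp below 0.03 m and z of cap_a in the frame of head_a above 0.058 m) or (horizontal distance between head_b and clamp below 0.03 m and z of cap_b in the frame of head_b above 0.058 m))), for 0.1 s.
At the end, for the whole second after the job is handed in: Cap of the clamped head held still in the gripper, rim over 80 mm above the head's underside (40 mm above its seat), within 80 mm sideways of the head and not touching it; head upright on the worktop within 10 mm of the clamp's origin, sliding jaw left closed on it (face past y = -51 mm) (((horizontal distance between head_a and clamp below 0.01 m and height (world z) of head_a below 0.006 m and angle between head_a's own z axis and vertical below 0.08 rad and z of cap_a in the frame of head_a above 0.08 m and horizontal distance between cap_a and head_a below 0.08 m and contact force between the fingers and cap_a above 2 N and contact force between cap_a and head_a below 0.1 N and linear speed of cap_a below 0.03 m/s and y of jaw in the frame of clamp above -0.051 m) or (horizontal distance between head_b and clamp below 0.01 m and height (world z) of head_b below 0.006 m and angle between head_b's own z axis and vertical below 0.08 rad and z of cap_b in the frame of head_b above 0.08 m and horizontal distance between cap_b and head_b below 0.08 m and contact force between the fingers and cap_b above 2 N and contact force between cap_b and head_b below 0.1 N and linear speed of cap_b below 0.03 m/s and y of jaw in the frame of clamp above -0.051 m))); the arm keeps its last pose, push and grip.
It fails at once if the clamped head is turned in the clamp by more than 0.2 rad ((horizontal distance between head_a and clamp below 0.1 m and angle between the y axis of head_a and the y axis of clamp, either way round above 0.2 rad) or (horizontal distance between head_b and clamp below 0.1 m and angle between the y axis of head_b and the y axis of clamp, either way round above 0.2 rad)).
It fails at once if a head is lifted more than 12 mm off the worktop (height (world z) of any of head_a, head_b above 0.012 m).
It fails at once if the other head is pushed more than 30 mm or its cap is taken off ((horizontal distance between head_a and clamp above 0.1 m and (distance of head_a from where it was at the start of the episode above 0.03 m or z of cap_a in the frame of head_a above 0.058 m)) or (horizontal distance between head_b and clamp above 0.1 m and (distance of head_b from where it was at the start of the episode above 0.03 m or z of cap_b in the frame of head_b above 0.058 m))).
It also fails if it takes over 51 s, if anything falls off the work surface, if the arm or the gripper's body presses on something with over 40 N, if the wrist force passes 120 N, or if a joint passes its speed limit or range.

## Working session

There is one attempt and no reset: what is moved stays moved. The work goes in short steps, Python scripts to look and compute and a tool call to move; the robot and the scene stay as the last step left them, time stands still between calls to the robot, and variables do not carry over. Pictures are saved under pics/ and viewed, at most 10 in all, crops included, and the job is handed in when it is done.

Besides the shell and the picture viewer there is one more tool, called after "Call:" as name(argument=value, ...) on one line, values as JSON. arm_command: Moves the arm, as the interface text tells. Its arguments: {"type":"object","properties":{"plan":{"type":"array"},"squeeze":{"type":"number"}},"required":["plan"]}

```bash
mkdir -p pics
cat > h.py <<'E'
import numpy as np,cv2
from station import ctrl,cams
def world(name):
    im,d=cams.camera(name); i=cams.camera_info(name)
    v,u=np.indices(d.shape)
    P=np.stack([(u-i['cx'])/i['fx']*d,(v-i['cy'])/i['fy']*d,d,np.ones_like(d)],-1)
    W=P@np.linalg.inv(np.array(i['world_to_cam'])).T
    return im,d,W[...,:3]
E
python3 - <<'E'
from h import *
print(ctrl.get_obs())
for n in('top','scene'):
    im,d,W=world(n); cv2.imwrite(f'pics/{n}1.png',im); np.savez(f'{n}1.npz',im=im,d=d,W=W)
E
```

```text
{'time_s': 0.0, 'qpos': array([-1.40459109e+00,  3.00507547e-01,  1.52161874e+00,  2.53427739e-05,
        1.32068268e+00, -6.66229710e-02]), 'joint_vel': array([-0.00048614, -0.00128306, -0.00098285, -0.00182549, -0.00068224,
        0.00122196]), 'tau': array([ 1.81740354e-03, -5.31806874e+01, -3.52732480e+01,  7.09049497e-02,
        2.44153087e-02, -1.02508207e-04]), 'ee_pos': array([ 0.12684751, -0.5348905 ,  0.20485041]), 'eef_rot': array([-3.14038067e+00, -1.05466481e-04,  2.32821858e-01]), 'force': array([-0.49986264, -1.27355459, -0.18398187]), 'moment': array([-0.08570488,  0.0138992 , -0.01283591]), 'grip_force': 0.0, 'grip_width': 0.09426778204519115}
```

View pics/top1.png

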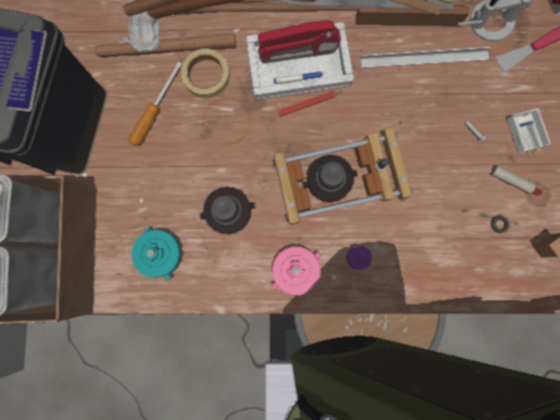

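View pics/scene1.png

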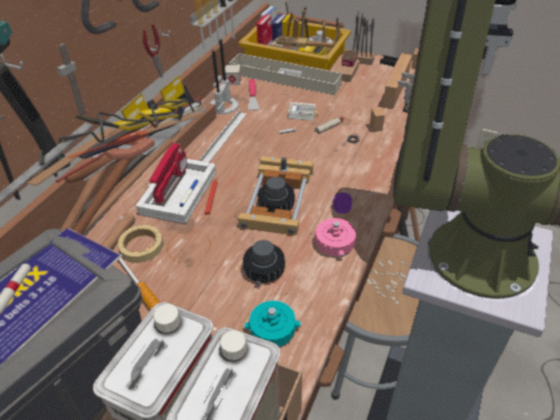

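The top view shows the clamp near (342,176), with its head and cap at (330,178), the sliding jaw at (375,168) and the post at (383,163). The other head is at (227,210). Pink (296,270), turquoise (155,252) and purple (359,258) look-alikes stay clear of the work.

Run:
```python
from h import *
z=np.load('top1.npz');W=z['W'];im=z['im']
x0,y0,x1,y1=265,120,425,230
X,Y,Z=W[...,0],W[...,1],W[...,2]
box=np.zeros(Z.shape,bool);box[y0:y1,x0:x1]=1
def st(n,m):
    print(n,m.sum(),[ (round(float(np.median(A[m])),4),round(float((A[m].min()+A[m].max())/2),4),round(float(np.ptp(A[m])),4)) for A in(X,Y,Z)] if m.any() else '')
v,u=np.indices(Z.shape)
cap=box&(Z>.066)&(Z<.085)&(u<355);st('cap',cap)
post=box&(Z>.055)&(u>365);st('post',post); print(W[post].round(4).tolist()[:12])
ocap=(abs(u-227)<30)&(abs(v-208)<30)&(Z>.066);st('ocap',ocap)
for (a,b) in[(330,176),(383,163),(375,165),(290,190),(398,160),(372,185),(350,150),(345,205)]: print((a,b),W[b,a].round(4))
# jaws: wood mask
b,g,r=[im[...,k].astype(int) for k in range(3)]
wood=box&(Z>.025)&(Z<.045)&(r-b>50)
n,l,s,c=cv2.connectedComponentsWithStats(wood.astype(np.uint8))
for k in range(1,n):
    if s[k,4]>60:
        p=W[l==k][:,:2].astype(np.float32);print(s[k],cv2.minAreaRect(p),np.median(Z[l==k]))
crop=cv2.resize(im[y0:y1,x0:x1],None,fx=5,fy=5,interpolation=cv2.INTER_CUBIC);cv2.imwrite('pics/crop.png',crop)
```

```text
cap 465 [(0.5251, 0.5256, 0.047), (0.0222, 0.0216, 0.0473), (0.0755, 0.073, 0.0127)]
post 99 [(0.5447, 0.4528, 0.209), (-0.0758, 0.0139, 0.2034), (0.0725, 0.4748, 0.8377)]
[[0.3484, 0.1156, 0.8936], [0.3484, 0.1156, 0.8936], [0.3484, 0.1156, 0.8936], [0.3484, 0.1156, 0.8936], [0.3484, 0.1156, 0.8936], [0.3484, 0.1156, 0.8936], [0.3484, 0.1156, 0.8936], [0.3484, 0.1156, 0.8936], [0.3484, 0.1156, 0.8936], [0.3484, 0.1156, 0.8936], [0.5573, -0.0806, 0.0684], [0.557, -0.0823, 0.0697]]
ocap 480 [(0.4591, 0.4166, 0.1365), (0.235, 0.1874, 0.1435), (0.0758, 0.4798, 0.8275)]
(330, 176) [0.5211 0.0274 0.0724]
(383, 163) [ 0.5461 -0.0771  0.0733]
(375, 165) [ 0.5508 -0.0692  0.0369]
(290, 190) [0.4995 0.1059 0.04  ]
(398, 160) [ 0.5615 -0.1173  0.0343]
(372, 185) [ 0.5098 -0.0625  0.0329]
(350, 150) [ 5.93e-01 -2.46e-02  1.00e-04]
(345, 205) [ 0.4704 -0.0078  0.0218]
[385 127  28  71 648] ((0.5579536557197571, -0.11724488437175751), (0.14932875335216522, 0.021222803741693497), 12.979606628417969) 0.03604933242381503
[ 358  133   37   67 1138] ((0.5468866229057312, -0.06847619265317917), (0.1415352076292038, 0.0481463186442852), 12.75103759765625) 0.03506791398884429
[ 274  152   38   72 1315] ((0.5099672675132751, 0.09843514859676361), (0.1500585526227951, 0.051046110689640045), 12.49246597290039) 0.035528879662056645
```

View pics/crop.png

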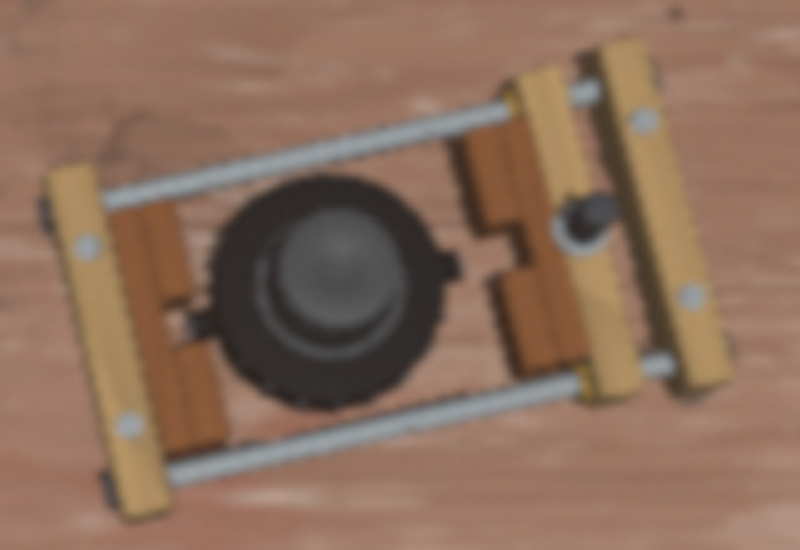

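The rows are not in the units I measure in: shifts go in shares of 1000 mm and turns go in shares of 4 rad. I convert before sending: 470 mm / 1000 = 0.47, 440 mm / 1000 = 0.44, 0.012 rad / 4 = 0.003.

Call:
arm_command(plan=[[[0.03,-0.02,0,0,0,0,-1],[0.07,-0.047,0,0,0,0.003,-1],[0.112,-0.076,0,0,0,0.003,-1],[0.153,-0.103,0,0,0,0.003,-1],[0.195,-0.131,0,0,0,0.003,-1],[0.236,-0.159,0,0,0,0.003,-1],[0.278,-0.187,0,0,0,0.003,-1],[0.319,-0.215,0,0,0,0.003,-1],[0.361,-0.243,0,0,0,0.003,-1],[0.402,-0.271,0,0,0,0.003,-1],[0.44,-0.297,0,0,0,0.003,-1],[0.47,-0.317,0,0,0,0.003,-1]]])

```text
time_s: 1.3
ee_pos: [0.5123, -0.1159, 0.2052]
eef_rot: [-3.141, 0.0, 0.222]
force: [0.2, -0.2, 0.3]
grip_width: 0.0943
grip_force: 0.0
```

Run:
```python
from h import *
im,d,W=world('wrist');cv2.imwrite('pics/w1.png',im)
X,Y,Z=[W[...,k] for k in range(3)]
near=(abs(X-.548)<.04)&(abs(Y+.078)<.04)
m=near&(Z>.068)&(Z<.08);print(m.sum(),cv2.minEnclosingCircle(W[m][:,:2].astype(np.float32)),W[m].mean(0))
m=near&(Z>.045)&(Z<.08);print(m.sum(),W[m].mean(0),np.ptp(W[m],0))
m=(abs(X-.525)<.035)&(abs(Y-.022)<.035)&(Z>.07)&(Z<.08);print(m.sum(),cv2.minEnclosingCircle(W[m][:,:2].astype(np.float32)) if m.any() else '')
```

```text
212 ((0.552882969379425, -0.07751499116420746), 0.007856952026486397) [ 0.55307631 -0.07761602  0.07133998]
254 [ 0.55401584 -0.07800033  0.06913169] [0.01528239 0.01523898 0.02845771]
2178 ((0.5287221074104309, 0.02617540955543518), 0.024891909211874008)
```

View pics/w1.png

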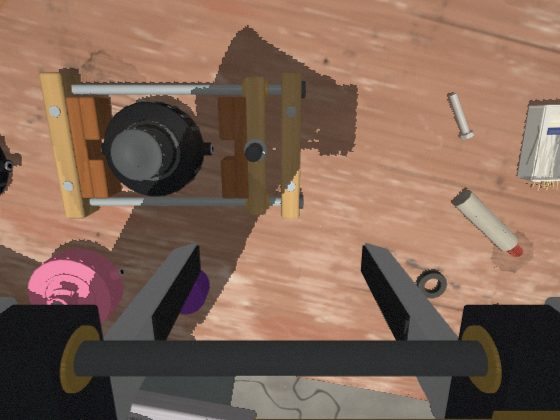

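The wrist view shows the post at (254,151) and the cap at (138,155), and nothing stands where the fingers will come down. I'll lower over the post and grip it.

Call:
arm_command(plan=[[[0.025,-0.015,0.02,0,0,0,-1],[0.046,-0.029,0.05,0,0,0,-1],[0.046,-0.029,0.09,0,0,0,-1],[0.046,-0.029,0.125,0,0,0,-1],[0.046,-0.029,0.15,0,0,0,-1],[0.046,-0.029,0.159,0,0,0,-0.2],[0.046,-0.029,0.159,0,0,0,0.3],[0.046,-0.029,0.159,0,0,0,0.6],[0.046,-0.029,0.159,0,0,0,1],[0.046,-0.029,0.159,0,0,0,1],[0.046,-0.029,0.159,0,0,0,1]]], squeeze=40)

```text
time_s: 2.45
ee_pos: [0.5499, -0.08, 0.0472]
eef_rot: [3.141, -0.001, 0.221]
force: [0.7, 0.2, -0.3]
grip_width: 0.0495
grip_force: 0.0
```

Call:
arm_command(plan=[[[0,0,0,0,0,0,1],[0,0,0,0,0,0,1],[0,0,0,0,0,0,1],[0,0,0,0,0,0,1],[0,0,0,0,0,0,1]]])

```text
time_s: 2.95
ee_pos: [0.5497, -0.0802, 0.0465]
eef_rot: [3.141, -0.0, 0.221]
force: [-0.2, -2.4, -0.0]
grip_width: 0.0151
grip_force: 40.0
```

Scaled: -20 mm / 1000 = -0.02, -18 mm / 1000 = -0.018.

Call:
arm_command(plan=[[[0,-0.003,0,0,0,0,1],[0,-0.006,0,0,0,0,1],[0,-0.009,0,0,0,0,1],[0,-0.012,0,0,0,0,1],[0,-0.015,0,0,0,0,1],[0,-0.018,0,0,0,0,1],[0,-0.02,0,0,0,0,1]]])

```text
time_s: 3.65
ee_pos: [0.5454, -0.0613, 0.0465]
eef_rot: [3.14, -0.0, 0.221]
force: [3.0, -10.2, -2.1]
grip_width: 0.0147
grip_force: 40.0
```

Scaled: -6 mm / 1000 = -0.006, -4 mm / 1000 = -0.004.

Call:
arm_command(plan=[[[0,-0.002,0,0,0,0,1],[0,-0.004,0,0,0,0,1],[0,-0.006,0,0,0,0,1],[0,-0.006,0,0,0,0,1]]])

```text
time_s: 4.05
ee_pos: [0.5441, -0.0555, 0.0465]
eef_rot: [3.14, -0.0, 0.221]
force: [3.4, -9.5, -2.9]
grip_width: 0.0152
grip_force: 40.0
```

Scaled: -3 mm / 1000 = -0.003, -2 mm / 1000 = -0.002.

Call:
arm_command(plan=[[[0,-0.001,0,0,0,0,1],[0,-0.002,0,0,0,0,1],[0,-0.003,0,0,0,0,1],[0,-0.003,0,0,0,0,1]]])

```text
time_s: 4.45
ee_pos: [0.5436, -0.0528, 0.0465]
eef_rot: [3.14, -0.001, 0.221]
force: [1.8, -10.7, -3.3]
grip_width: 0.0147
grip_force: 40.0
```

Scaled: -3 mm / 1000 = -0.003, -2 mm / 1000 = -0.002.

Call:
arm_command(plan=[[[0,-0.001,0,0,0,0,1],[0,-0.002,0,0,0,0,1],[0,-0.003,0,0,0,0,1],[0,-0.003,0,0,0,0,1]]])

```text
time_s: 4.85
ee_pos: [0.5434, -0.052, 0.0465]
eef_rot: [3.136, -0.001, 0.22]
force: [4.9, -26.4, -6.8]
grip_width: 0.0151
grip_force: 40.0
```

Scaled: -2 mm / 1000 = -0.002, -1 mm / 1000 = -0.001.

Call:
arm_command(plan=[[[0,-0.001,0,0,0,0,1],[0,-0.002,0,0,0,0,1],[0,-0.002,0,0,0,0,1],[0,-0.002,0,0,0,0,1]]])

```text
time_s: 5.25
ee_pos: [0.5433, -0.0517, 0.0465]
eef_rot: [3.134, -0.002, 0.22]
force: [8.8, -39.7, -10.7]
grip_width: 0.0147
grip_force: 40.0
```

Scaled: -120 mm / 1000 = -0.12, -100 mm / 1000 = -0.1.

Call:
arm_command(plan=[[[0,0,0,0,0,0,0.25],[0,0,0,0,0,0,0.25],[0,0,0,0,0,0,0.25],[0,0.003,-0.004,0,0,0,0.25],[0,0.003,-0.025,0,0,0,0.25],[0,0.003,-0.06,0,0,0,-0.5],[0,0.003,-0.1,0,0,0,-1],[0,0.003,-0.12,0,0,0,-1],[0,0.003,-0.12,0,0,0,-1]]])

```text
time_s: 6.15
ee_pos: [0.544, -0.0497, 0.1698]
eef_rot: [3.14, -0.005, 0.221]
force: [0.4, 0.0, -0.7]
grip_width: 0.0639
grip_force: 0.0
```

Run:
```python
from h import *
o=ctrl.get_obs();print({k:np.round(o[k],3) for k in('qpos','ee_pos','eef_rot','grip_width','force')})
for n in('wrist','top'):
    im,d,W=world(n);cv2.imwrite(f'pics/{n}2.png',im)
    X,Y,Z=[W[...,k] for k in range(3)]
    for nm,cx,cy,r,lo in(('cap',.526,.028,.035,.07),('post',.546,-.052,.03,.066)):
        m=(np.hypot(X-cx,Y-cy)<r)&(Z>lo)&(Z<.08)
        if m.sum()>5: print(n,nm,m.sum(),cv2.minEnclosingCircle(W[m][:,:2].astype(np.float32)),np.median(Z[m]))
```

```text
{'qpos': array([-0.158,  0.32 ,  1.58 ,  0.   ,  1.236,  1.191]), 'ee_pos': array([ 0.544, -0.05 ,  0.17 ]), 'eef_rot': array([ 3.14 , -0.005,  0.221]), 'grip_width': np.float64(0.064), 'force': array([ 0.398,  0.038, -0.691])}
wrist cap 2336 ((0.5249422192573547, 0.029836561530828476), 0.02458304539322853) 0.07401020134260741
wrist post 236 ((0.5434690713882446, -0.05160463601350784), 0.00796172209084034) 0.06938191768458324
top cap 455 ((0.5256385803222656, 0.028266234323382378), 0.024795813485980034) 0.07549012626270946
top post 37 ((0.543199360370636, -0.05227329209446907), 0.007137024309486151) 0.07159514964454061
```

Scaled: -81 mm / 1000 = -0.081, -70 mm / 1000 = -0.07, -1.35 rad / 4 = -0.3375.

Call:
arm_command(plan=[[[-0.001,-0.015,0,0,0,-0.035,-1],[-0.001,-0.035,0,0,0,-0.07,-1],[-0.001,-0.055,0,0,0,-0.105,-1],[-0.001,-0.07,0,0,0,-0.14,-1],[-0.001,-0.081,0,0,0,-0.175,-1],[-0.001,-0.081,0.01,0,0,-0.21,-1],[-0.001,-0.081,0.02,0,0,-0.245,-1],[-0.001,-0.081,0.03,0,0,-0.28,-1],[-0.001,-0.081,0.04,0,0,-0.315,-1],[-0.001,-0.081,0.05,0,0,-0.3375,-1],[-0.001,-0.081,0.055,0,0,-0.3375,-1],[-0.001,-0.081,0.055,0,0,-0.3375,-1]]])

```text
time_s: 7.45
ee_pos: [0.5233, 0.0292, 0.11]
eef_rot: [-3.139, -0.0, 1.568]
force: [-0.1, 0.4, 0.4]
grip_width: 0.0943
grip_force: 0.0
```

Scaled: 62 mm / 1000 = 0.062, 55 mm / 1000 = 0.055.

Call:
arm_command(plan=[[[0,0.002,0.02,0,0,0,-1],[0,0.002,0.04,0,0,0,-1],[0,0.002,0.055,0,0,0,-1],[0,0.002,0.062,0,0,0,-1],[0,0.002,0.062,0,0,0,0.2],[0,0.002,0.062,0,0,0,0.2],[0,0.002,0.062,0,0,0,0.2],[0,0.002,0.062,0,0,0,1],[0,0.002,0.062,0,0,0,1],[0,0.002,0.062,0,0,0,1]]], squeeze=12)

```text
time_s: 8.45
ee_pos: [0.5261, 0.0292, 0.0497]
eef_rot: [3.141, -0.0, 1.571]
force: [-2.1, 0.6, 0.6]
grip_width: 0.0497
grip_force: 0.9
```

Call:
arm_command(plan=[[[0,0,0,0,0,0,1],[0,0,0,0,0,0,1],[0,0,0,0,0,0,1],[0,0,0,0,0,0,1]]], squeeze=15)

```text
time_s: 8.85
ee_pos: [0.5261, 0.0292, 0.0495]
eef_rot: [3.142, -0.0, 1.571]
force: [-1.8, -0.1, 2.0]
grip_width: 0.0477
grip_force: 15.0
```

```bash
python3 -c "
from h import *
o=ctrl.get_obs();print({k:np.round(o[k],3) for k in('time_s','qpos','ee_pos','eef_rot','grip_width','grip_force','force','moment')})"
```

```text
{'time_s': np.float64(8.85), 'qpos': array([-0.014,  0.435,  1.734,  0.   ,  0.973, -0.014]), 'ee_pos': array([0.526, 0.029, 0.05 ]), 'eef_rot': array([ 3.142, -0.   ,  1.571]), 'grip_width': np.float64(0.048), 'grip_force': np.float64(15.0), 'force': array([-1.794, -0.12 ,  1.989]), 'moment': array([0.035, 0.046, 0.024])}
```

Scaled: -0.12 rad / 4 = -0.03.

Call:
arm_command(plan=[[[0,0,0,0,0,-0.0075,1],[0,0,0,0,0,-0.015,1],[0,0,0,0,0,-0.0225,1],[0,0,0,0,0,-0.03,1],[0,0,0,0,0,-0.03,1]]])

```text
time_s: 9.35
ee_pos: [0.5254, 0.0294, 0.0493]
eef_rot: [-3.14, -0.001, 1.693]
force: [-6.2, 2.5, 4.6]
grip_width: 0.048
grip_force: 15.0
```

```bash
python3 -c "
from h import *
o=ctrl.get_obs();print({k:np.round(o[k],3) for k in('time_s','qpos','ee_pos','eef_rot','grip_width','grip_force','force','moment')})"
```

```text
{'time_s': np.float64(9.35), 'qpos': array([-1.400e-02,  4.350e-01,  1.734e+00,  1.000e-03,  9.740e-01,
       -1.360e-01]), 'ee_pos': array([0.525, 0.029, 0.049]), 'eef_rot': array([-3.140e+00, -1.000e-03,  1.693e+00]), 'grip_width': np.float64(0.048), 'grip_force': np.float64(15.001), 'force': array([-6.234,  2.514,  4.569]), 'moment': array([ 0.333,  1.092, -0.206])}
```

Scaled: 0.12 rad / 4 = 0.03.

Call:
arm_command(plan=[[[0,0,0,0,0,0.01,1],[0,0,0,0,0,0.02,1],[0,0,0,0,0,0.03,1],[0,0,0,0,0,0.04,1],[0,0,0,0,0,0.05,1],[0,0,0,0,0,0.05,1]]])

```text
time_s: 9.95
ee_pos: [0.5264, 0.0291, 0.0495]
eef_rot: [3.141, 0.0, 1.491]
force: [0.1, -0.1, 0.5]
grip_width: 0.0477
grip_force: 15.0
```

```bash
python3 -c "
from h import *
o=ctrl.get_obs();print({k:np.round(o[k],3) for k in('time_s','qpos','ee_pos','eef_rot','grip_width','grip_force','force','moment')})"
```

```text
{'time_s': np.float64(9.95), 'qpos': array([-0.014,  0.435,  1.733, -0.   ,  0.972,  0.065]), 'ee_pos': array([0.526, 0.029, 0.05 ]), 'eef_rot': array([3.141, 0.   , 1.491]), 'grip_width': np.float64(0.048), 'grip_force': np.float64(15.001), 'force': array([ 0.147, -0.066,  0.533]), 'moment': array([-0.062, -0.152,  0.008])}
```

Scaled: -1.5 mm / 1000 = -0.0015, -1 mm / 1000 = -0.001, 0.35 rad / 4 = 0.0875.

Call:
arm_command(plan=[[[0,0,0,0,0,0.0175,1],[0,0,-0.0005,0,0,0.035,1],[0,0,-0.001,0,0,0.0525,1],[0,0,-0.0015,0,0,0.07,1],[0,0,-0.0015,0,0,0.0875,1],[0,0,-0.0015,0,0,0.0875,1]]])

```text
time_s: 10.55
ee_pos: [0.5262, 0.0291, 0.051]
eef_rot: [3.141, -0.0, 1.141]
force: [-0.1, -0.5, 1.1]
grip_width: 0.048
grip_force: 15.0
```

```bash
python3 -c "
from h import *
o=ctrl.get_obs();print({k:np.round(o[k],3) for k in('time_s','qpos','ee_pos','eef_rot','grip_width','grip_force','force','moment')})"
```

```text
{'time_s': np.float64(10.55), 'qpos': array([-0.014,  0.433,  1.733, -0.   ,  0.976,  0.415]), 'ee_pos': array([0.526, 0.029, 0.051]), 'eef_rot': array([ 3.141, -0.   ,  1.141]), 'grip_width': np.float64(0.048), 'grip_force': np.float64(15.001), 'force': array([-0.096, -0.512,  1.09 ]), 'moment': array([-0.067, -0.094, -0.075])}
```

Clockwise it turns freely, while counterclockwise it met a stop, so this is a left-hand thread. I'll keep turning clockwise.

Scaled: -4 mm / 1000 = -0.004, -3.6 mm / 1000 = -0.0036, 0.95 rad / 4 = 0.2375.

Call:
arm_command(plan=[[[0,0,-0.0003,0,0,0.0225,1],[0,0,-0.0007,0,0,0.045,1],[0,0,-0.0011,0,0,0.0675,1],[0,0,-0.0015,0,0,0.09,1],[0,0,-0.002,0,0,0.1125,1],[0,0,-0.0024,0,0,0.135,1],[0,0,-0.0028,0,0,0.1575,1],[0,0,-0.0032,0,0,0.18,1],[0,0,-0.0036,0,0,0.2025,1],[0,0,-0.004,0,0,0.225,1],[0,0,-0.004,0,0,0.2375,1],[0,0,-0.004,0,0,0.2375,1]]])

```text
time_s: 11.75
ee_pos: [0.526, 0.0292, 0.0549]
eef_rot: [-3.142, 0.0, 0.193]
force: [-0.9, -0.4, 0.1]
grip_width: 0.048
grip_force: 15.0
```

```bash
python3 -c "
from h import *
o=ctrl.get_obs();print({k:np.round(o[k],3) for k in('time_s','qpos','ee_pos','eef_rot','grip_width','grip_force','force','moment')})
im,d,W=world('scene');cv2.imwrite('pics/s3.png',cv2.resize(im[130:260,200:380],None,fx=4,fy=4))"
```

```text
{'time_s': np.float64(11.75), 'qpos': array([-0.014,  0.427,  1.731, -0.   ,  0.984,  1.363]), 'ee_pos': array([0.526, 0.029, 0.055]), 'eef_rot': array([-3.142,  0.   ,  0.193]), 'grip_width': np.float64(0.048), 'grip_force': np.float64(15.001), 'force': array([-0.939, -0.368,  0.085]), 'moment': array([-0.05 ,  0.06 ,  0.038])}
```

View pics/s3.png

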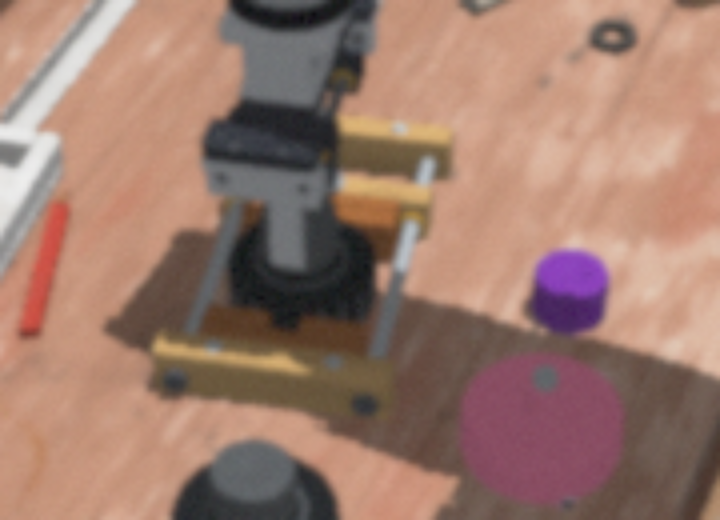

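The eyelet is still in its notch at (285,315) and the head hasn't turned. I'll turn a little further, then lift gently.

Scaled: -4.5 mm / 1000 = -0.0045, -3.5 mm / 1000 = -0.0035, 0.2 rad / 4 = 0.05.

Call:
arm_command(plan=[[[0,0,-0.0005,0,0,0.02,1],[0,0,-0.001,0,0,0.04,1],[0,0,-0.0015,0,0,0.05,1],[0,0,-0.0025,0,0,0.05,1],[0,0,-0.0035,0,0,0.05,1],[0,0,-0.0045,0,0,0.05,1]]])

```text
time_s: 12.4
ee_pos: [0.5262, 0.0292, 0.0596]
eef_rot: [-3.141, -0.0, -0.007]
force: [-1.0, -0.9, -0.3]
grip_width: 0.0478
grip_force: 15.0
```

No resistance, so it's off the thread. Now I'll lift it clear.

Scaled: -60 mm / 1000 = -0.06, -58 mm / 1000 = -0.058.

Call:
arm_command(plan=[[[0,0,-0.002,0,0,0,1],[0,0,-0.005,0,0,0,1],[0,0,-0.01,0,0,0,1],[0,0,-0.017,0,0,0,1],[0,0,-0.025,0,0,0,1],[0,0,-0.035,0,0,0,1],[0,0,-0.045,0,0,0,1],[0,0,-0.053,0,0,0,1],[0,0,-0.058,0,0,0,1],[0,0,-0.06,0,0,0,1],[0,0,-0.06,0,0,0,1],[0,0,-0.06,0,0,0,1]]], squeeze=20)

```text
time_s: 13.6
ee_pos: [0.5259, 0.0291, 0.1191]
eef_rot: [-3.142, 0.001, -0.009]
force: [0.6, 0.1, -0.2]
grip_width: 0.0476
grip_force: 20.0
```

```bash
python3 -c "
from h import *
o=ctrl.get_obs();print({k:np.round(o[k],3) for k in('time_s','ee_pos','grip_width','grip_force','force','joint_vel')})
im,d,W=world('scene');cv2.imwrite('pics/s4.png',cv2.resize(im[110:260,200:380],None,fx=4,fy=4))"
```

```text
{'time_s': np.float64(13.6), 'ee_pos': array([0.526, 0.029, 0.119]), 'grip_width': np.float64(0.048), 'grip_force': np.float64(20.0), 'force': array([ 0.557,  0.127, -0.154]), 'joint_vel': array([ 0.001,  0.003,  0.002, -0.   , -0.001, -0.002])}
```

View pics/s4.png

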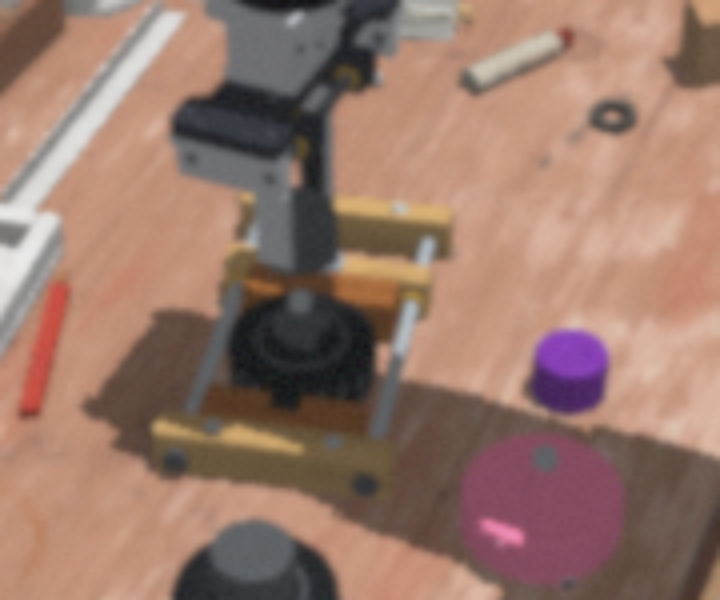

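The threaded stub is bare at (300,310). The cap is held between the fingers about 70 mm above its seat, and the jaw is still closed on the head, so I'm handing in.

```bash
python3 -c "
from station import ctrl
print(ctrl.hand_in())"
```

```text
the job is handed in; nothing more can be done
None
```

I clamped the head and unscrewed its cap clockwise (a left-hand thread). I handed in at 13.65 s with the cap held about 70 mm above its seat and the head still in the clamp; the hand-in gave no verdict.

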